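# Shut the battery door, fit the dial knob on its D-shaft and hold it pressed

### The job

Get the small white therapy unit ready for its self-test: first push its open battery door fully shut until it snaps onto its catch, then pick up the loose black dial knob, turn it so that its pointer side matches the flat of the steel D-shaft on top of the unit, and push it all the way home on the shaft. Finish while still holding: keep pressing the knob down so that the sprung shaft stays pushed in, with the door still shut. Leave the tape measure, suction cup and phone where they are.

Things in the scene. Friction and masses are not known exactly. Their poses are not given: they have to be found in the camera images.
- unit: small white therapy unit, fixed to the trolley top, 140 (x) x 190 (y) x 75 mm tall; origin at the centre of its underside, on the trolley top. Its front with the battery bay faces its own -x (the robot's side), its roof is flat at 75 mm with a dark screen at the front left and the steel D-shaft standing up from it at x +10, y -35 mm
- door (a joint): angle (rad) of the grey battery door on the unit's front: 0 fully shut, grows as it opens toward the robot, up to 1.6. It stays where it is left (light friction). A sprung catch resists from about 0.11 rad and snaps the door past about 0.05 rad down to 0; about 6 N at the free edge shuts it
- door_hinge (a point): point on the vertical hinge line at the left (+y) end of the door, at mid height of the door (38 mm above the trolley top); on the unit's front plane, at x -70, y +80 mm of the unit. Its axes turn with the door: -y runs along the door from the hinge to the free edge, -x is the outward normal of its outer face
- door_edge (a point): middle of the free edge of the door, on its outer face, 38 mm above the trolley top. Door: 105 mm wide from the hinge line, 60 mm high (8 to 68 mm above the trolley top), 8 mm thick in front of the hinge line; three black finger ribs near this edge. Same axes as door_hinge
- shaft_tip (a point): centre of the tip of the vertical steel D-shaft: diameter 14 mm, its flat 3 mm from the axis on its own +x side, edges of the tip tapered over 2 mm; it stands 26 mm out of the unit's roof (tip 101 mm above the trolley top). Its z points up, x points out of the flat. A white tick on the black collar at its foot points to the flat's side. It turns stiffly about z (0.15 N m)
- shaft (a joint): how far the shaft is pushed down into the unit (m): 0 free, 0.004 fully in against a hard stop; the spring gives 4 N at the start of the travel and 8 N at the end
- knob: loose black dial knob, 60 g, 40 mm tall, standing upright; origin at the centre of its underside, z up. Skirt 44 mm across, 8 mm high; above it, to 40 mm, a grip bar 42 mm long (x), 22 mm thick (gripped across y). White pointer line at its +x end. Starts turned at most 1.5 rad from the shaft. Home, its underside is 6 mm above the unit's roof, 2 mm with the shaft pushed in
- knob_bore (a point): centre of the blind end of the D-bore in the knob's underside, 20 mm above it; meets shaft_tip when the knob is home. Axes as knob. Bore 15.5 mm across, its flat 3.75 mm from the axis on the +x (pointer) side, mouth widened by 1.5 mm: it goes on only with the pointer to the side of the shaft's flat, within about 10 degrees
- knob_pointer (a point): end of the white pointer line on the knob's top, 21 mm from its axis along its +x, 40 mm above its underside. Axes as knob
- tape: yellow round tape measure, 49 x 52 x 15 mm, lying on the trolley top (bystander); origin at the centre of its underside
- cup: clear suction cup with a red nipple, 51 mm across, 68 mm tall, standing (bystander); origin at the centre of its underside
- phone: white keypad phone, 117 x 51 x 15 mm, lying flat (bystander); origin at the centre of its underside
There are look-alikes about, which are no part of the job. Leave any orange or purple look-alike of the knob alone.

How it is judged:
On the way, in this order (a step that is already met when the one before it is completed fails the run):
1. the battery door is shut on its catch while the knob is not yet on the shaft (value of joint door below 0.03 rad and not (distance between knob_bore and shaft_tip below 0.03 m)), for 0.2 s.
2. the knob is home on the shaft, pointer to the side of the flat (z of knob_bore in the frame of shaft_tip below 0.003 m and horizontal distance between knob_bore and shaft_tip below 0.003 m and x of knob_pointer in the frame of shaft_tip above 0.0195 m and angle between knob's own z axis and vertical below 0.12 rad), for 0.2 s.
At the end, for the whole second after the job is handed in: the door is shut on its catch (under 0.03 rad); the knob is home on the D-shaft (end of bore within 3 mm of the shaft's tip in height and sideways, pointer to the side of the flat, upright) and the robot is still pressing it so that the sprung shaft is in by more than 2 mm (all of step 2 and value of joint door below 0.03 rad and value of joint shaft above 0.002 m and contact force between any of the fingers, the arm and knob above 2 N); the arm keeps its last pose, push and grip.
It fails at once if a bystander (tape measure, suction cup or phone) is moved by more than 25 mm (distance of any of tape, cup, phone from where it was at the start of the episode above 0.025 m).
It also fails if it takes over 58 s, if anything falls off the work surface, if the arm or the gripper's body presses on something with over 40 N, if the wrist force passes 120 N, or if a joint passes its speed limit or range.

### The arm

A 7-joint arm with a two-finger parallel gripper is mounted at the origin on a cart in front of the work surface, level with it; the furniture and walls round the work are solid. World frame = base frame: x ahead of the robot, y to its left, z up, the work surface at z = 0. Lengths are in m, angles in rad, forces in N, time in s.
With the tool pointing down it reaches from about 0.4 to 0.925 m from the base axis. Payload 4.1 kg.
Tool frame: the origin (TCP) lies on the front face of the gripper's body, between the roots of the fingers; the fingertips stand 73 mm ahead of it and the grasp point (between the pads) lies 54 mm ahead of it; z points along the fingers, y is the line along which they close (so a half turn about z gives the same grasp; the last joint's range is limited). The gripper opens to 85 mm and grips with 20 to 120 N. Pads are 22 mm wide; open, the fingers measure 114 mm over their backs; the gripper's body (76 mm by 85 mm) begins 54 mm behind the grasp point. The pads swing forward as they close: fully open they stand 13 mm farther back than shut.
Start: joints at [-1.439, 0.398, 0.045, 1.537, -0.019, 1.207, -0.051], TCP at [0.149, 0.633, 0.304] pointing down, gripper open.
Joint ranges: [-2.82, 2.82], [-0.49, 2.23], [-1.37, 1.46], [0, 2.46], [-1.36, 4.5], [0.23, 2], [-2.94, 2.94]. Speed limits (rad/s): [2.57, 2.57, 3.14, 3.14, 3.14, 3.14, 3.14].

### API

Orientations are given as a unit quaternion [x, y, z, w].
In Python, from rig import get_state, cams, order gives the robot as it stands.
- The arm moves only by the tool move_arm, never from a script. Its argument "series" is a list that holds one entry, the list of rows, each a list of 7 numbers: the closure, from 0 (fully open) to 1 (shut), then the shift along the tool's x, y, z in cm, then the turn, a rotation vector about the tool's x, y, z in units of 5 degrees (1.0 is 5 degrees). A call has 1 to 20 rows; each row is the pose to reach, as a shift and turn from the pose commanded when the call began, along the tool's axes at that moment; what a row does not reach only later rows make up. A row lasts 1/10 s, in which the tool goes at most 50 mm and 8.59 degrees, less where a joint would pass 70% of its speed; a pose out of reach is approached as far as the arm can. A call with a gripper value outside its range is refused whole. The fingers move at their own pace and stop on an object; the grip force is fixed at half the most. Time passes only in rows, so rows that repeat a pose let the fingers close. It gives the time, the measured TCP pose, the force, the opening and the grip force at its end, in the units of the state.
- get_state(): the state, without advancing time (a new reading comes with each control period).
- cams.capture(name): name is "side" or "top"; returns a dict with "frame" (480x640x3 uint8, red, green, blue), "depth" (480x640 float32, m along the optical axis (not along the pixel's ray), 0 where there is no reading), "K" (3x3 intrinsics, pixels), "T" (4x4, takes a point from camera to world coordinates). Camera axes: x right, y down, z forward; pixel columns grow to the right and rows downward; lengths in m; the calibration is good to about 2 mm. A picture is of the moment at which its call begins.
- order.close_job(): hands the job in; it is judged then, once.
The state is a dict: "clock": time; "qpos": joint angles; "joint_velocities": joint speeds; "joint_efforts": joint torques, N m; "position": TCP position; "eef_rot": TCP orientation; "wrist_force": force on the tool from outside, world axes, zero at the start; "ft_torque": the same for the moment, N m; "finger_gap": finger opening in m; "grip_force": force on a finger pad.
Only numpy, scipy, OpenCV 4.12 (cv2) and the standard library are available. Lean on these libraries where they do the work, as an engineer would, in place of code of your own. Each camera call takes 0.05 s, during which the arm holds its last target. There are 200 camera calls.

## Working session

There is one attempt and no reset: what is moved stays moved. The work goes in short steps, Python scripts to look and compute and a tool call to move; the robot and the scene stay as the last step left them, time stands still between calls to the robot, and variables do not carry over. Pictures are saved under pics/ and viewed, at most 10 in all, crops included, and the job is handed in when it is done.

Besides the shell and the picture viewer there is one more tool, called after "Emit:" in YAML: its name, and indented under it one key for each argument. move_arm: Moves the arm, as the interface text tells. Its arguments: {"type":"object","properties":{"series":{"type":"array"}},"required":["series"]}

```bash
mkdir -p pics
cat > h.py <<'E'
import numpy as np, cv2
from rig import get_state, cams, order
from scipy.spatial.transform import Rotation as R
def cap(n, save=None):
    c=cams.capture(n)
    if save: cv2.imwrite('pics/'+save, c['frame'][...,::-1])
    return c
def ray(c,u,v,z):
    K,T=c['K'],c['T']; d=T[:3,:3]@np.linalg.inv(K)@[u,v,1]; o=T[:3,3]
    return o+d*(z-o[2])/d[2]
def cloud(c):
    d=c['depth']; v,u=np.mgrid[:480,:640]; K=c['K']
    P=np.stack([(u-K[0,2])/K[0,0]*d,(v-K[1,2])/K[1,1]*d,d],-1)
    P=P@c['T'][:3,:3].T+c['T'][:3,3]; P[d==0]=np.nan
    return P
def proj(c,p):
    T=np.linalg.inv(c['T']); q=c['K']@(T[:3,:3]@p+T[:3,3]); return q[:2]/q[2]
E
python3 - <<'E'
from h import *
for n in('top','side'):
    c=cap(n,n+'0.png'); print(n,c['T'].round(3).tolist(),c['K'].round(1).tolist())
print(get_state())
E
```

```text
top [[0.023, -0.987, 0.162, 0.355], [-1.0, -0.023, 0.001, -0.029], [0.003, -0.162, -0.987, 1.269], [0.0, 0.0, 0.0, 1.0]] [[527.4, 0.0, 318.9], [0.0, 527.4, 232.0], [0.0, 0.0, 1.0]]
side [[-0.99, 0.082, -0.114, 0.618], [0.139, 0.695, -0.706, 0.587], [0.021, -0.715, -0.699, 0.673], [0.0, 0.0, 0.0, 1.0]] [[473.7, 0.0, 315.7], [0.0, 473.7, 239.9], [0.0, 0.0, 1.0]]
{'clock': 0.1, 'qpos': array([-1.43897075,  0.39910709,  0.04504232,  1.53774836, -0.01871957,
        1.2069237 , -0.05066136]), 'joint_velocities': array([ 7.66148766e-05, -1.83707369e-03,  1.13479954e-03, -3.29411707e-03,
       -5.29122587e-05, -5.20759208e-04, -1.48252560e-03]), 'joint_efforts': array([ 4.37143186e-03, -4.76259792e+01,  1.37038853e+00, -2.54948562e+01,
        1.19971621e-02,  5.01314382e-03, -1.67097461e-06]), 'position': array([0.14857173, 0.63233384, 0.30297694]), 'eef_rot': array([ 1.15088027e-01,  9.93354905e-01, -8.81014049e-04, -4.89370494e-05]), 'wrist_force': array([ 0.81511922,  0.12795311, -0.84016756]), 'ft_torque': array([ 0.01680549, -0.02937395, -0.0177676 ]), 'grip_force': 0.0, 'finger_gap': 0.08527265822443528}
```

View pics/top0.png

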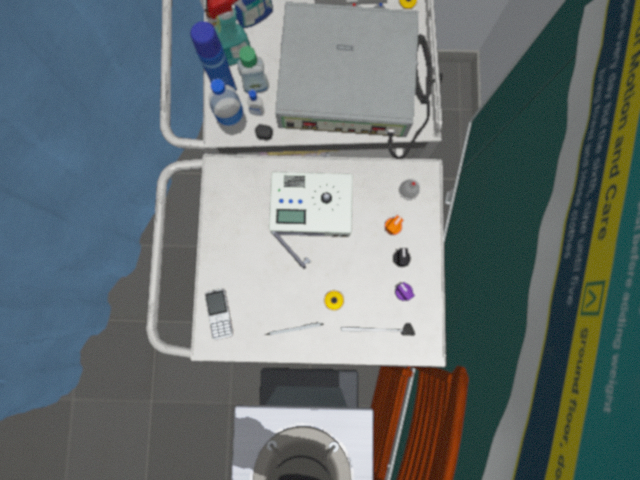

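View pics/side0.png

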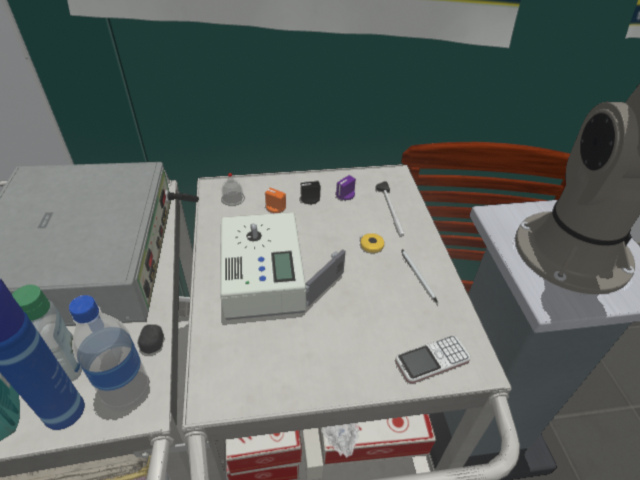

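Top view: the unit is at (312,204) with the shaft at (326,198). The open door runs from (275,234) to (306,265).

Candidates for the knob, by pixel in the top view:
- Black knob: (401,257)
- Orange look-alike: (394,226)
- Purple look-alike: (404,292)
- Black hammer head: (408,328)
- Black lump on the other trolley: (264,132)

I choose the upright black one with the white pointer at (401,257). The side view shows it at (311,191). I'll check it in a close crop.

Run:
```python
from h import *
c=cap('top');s=cap('side')
a=cv2.resize(c['frame'][160:280,260:425],None,fx=4,fy=4,interpolation=cv2.INTER_CUBIC)
b=cv2.resize(s['frame'][165:265,210:330],None,fx=5,fy=5,interpolation=cv2.INTER_CUBIC)
cv2.imwrite('pics/a.png',a[...,::-1]);cv2.imwrite('pics/b.png',b[...,::-1])
for n,q in(('top',c),('side',s)):
    P=cloud(q); f=q['frame'].astype(int)
    z=P[...,2]
    m=(z>.06)&(z<.09)&(P[...,0]>.4)&(P[...,0]<.9)&(np.abs(P[...,1])<.3)
    m=cv2.morphologyEx(m.astype(np.uint8),cv2.MORPH_OPEN,np.ones((3,3)))
    k,l,st,ce=cv2.connectedComponentsWithStats(m)
    i=1+st[1:,4].argmax(); pts=P[l==i]; print(n,'roof',st[i],pts[:,2].mean(), cv2.minAreaRect(pts[:,:2].astype(np.float32)))
    m=(f.max(-1)<70)&(z>.015)&(z<.06)&(P[...,0]>.4)&(P[...,0]<.9)&(P[...,1]<-.1)&(P[...,1]>-.35)
    k,l,st,ce=cv2.connectedComponentsWithStats(m.astype(np.uint8))
    for i in range(1,k):
        if st[i,4]>15: print('dark',st[i],ce[i],np.nanmean(P[l==i],0).round(4), np.nanmax(P[l==i][:,2]).round(4))
    m=(z>.02)&(z<.075)&(P[...,0]>.35)&(P[...,0]<.9)&(P[...,1]<.15)&(P[...,1]>-.08)&(f.max(-1)<170)
    k,l,st,ce=cv2.connectedComponentsWithStats(m.astype(np.uint8))
    for i in range(1,k):
        if st[i,4]>40: print('door?',st[i],np.nanmean(P[l==i],0).round(4),cv2.minAreaRect(P[l==i][:,:2].astype(np.float32)))
```

```text
top roof [ 269  172   83   94 4958] 0.0752049201731165 ((0.5840914249420166, -0.00590883195400238), (0.21879906952381134, 0.18990972638130188), 0.46260279417037964)
dark [421  99   6   4  18] [423.38888889 100.11111111] [ 0.8981 -0.2803  0.0252] 0.0308
dark [400 143  12  15  37] [406.08108108 150.59459459] [ 0.7681 -0.2375  0.0198] 0.0351
dark [391 151   7   7  18] [393.27777778 154.38888889] [ 0.7491 -0.2023  0.046 ] 0.0556
dark [397 250  12  16 116] [401.5862069  258.93103448] [ 0.4975 -0.2229  0.0372] 0.046
door? [248 101  16  13 139] [0.8593 0.1335 0.0491] ((0.8599920868873596, 0.13311833143234253), (0.014413326978683472, 0.033672939985990524), 10.439797401428223)
door? [276 119  68  13 450] [0.8134 0.0014 0.052 ] ((0.8119529485702515, 0.0015374794602394104), (0.1625133603811264, 0.01012870017439127), 86.1389389038086)
door? [254 123  19  16 211] [0.8086 0.1164 0.0283] ((0.8107354044914246, 0.11672386527061462), (0.04374168440699577, 0.03612068295478821), 78.56114196777344)
door? [284 176  11  11  56] [0.6702 0.0449 0.0734] ((0.6702017784118652, 0.045090869069099426), (0.02491675
[... 587 characters left out ...]
8623853] [ 0.501  -0.2173  0.0305] 0.0425
dark [178 194  20   8  79] [190.24050633 197.86075949] [ 0.7551 -0.2     0.0446] 0.0597
dark [162 210   4   9  19] [163.57894737 214.73684211] [ 0.8015 -0.1399  0.0555] 0.06
door? [  96  231   65   90 1495] [0.831  0.0483 0.0513] ((0.8184857368469238, 0.013228282332420349), (0.1764291524887085, 0.061524562537670135), 63.760860443115234)
door? [ 220  249  125   66 2522] [0.5835 0.0742 0.0477] ((0.5725765824317932, 0.06610533595085144), (0.23359890282154083, 0.059824176132678986), 23.5096378326416)
door? [137 324  25  25 466] [0.8071 0.1219 0.0274] ((0.8085660934448242, 0.1188904270529747), (0.04296432435512543, 0.03410971164703369), 82.22140502929688)
```

View pics/a.png

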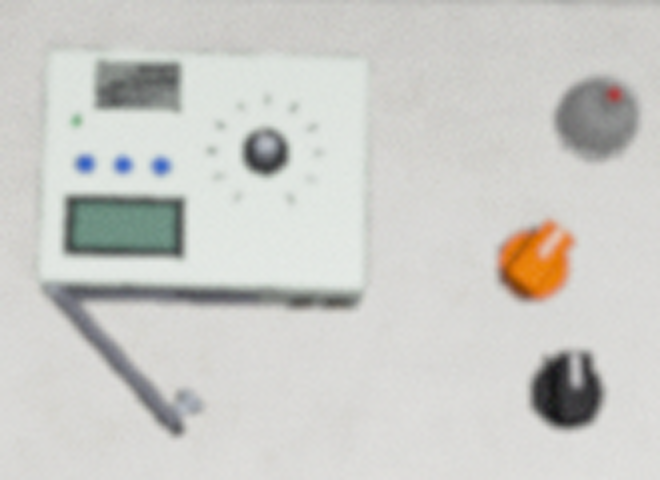

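View pics/b.png

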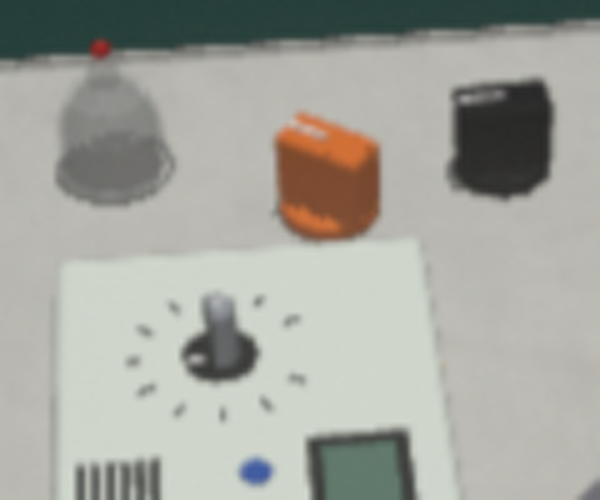

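The crops confirm the upright black knob, with its white pointer facing roughly +x at top crop (576,370). The side crop shows the shaft's white tick at (195,357) on the collar, also toward +x. The door is open about 45°. Next I'll get precise poses.

Run:
```python
from h import *
c=cap('top');s=cap('side')
for n,q in(('top',c),('side',s)):
    P=cloud(q); f=q['frame'].astype(int); z=P[...,2]; X,Y=P[...,0],P[...,1]
    m=(abs(z-.075)<.008)&(X>.45)&(X<.75)&(abs(Y)<.2)
    m=cv2.morphologyEx(m.astype(np.uint8),cv2.MORPH_CLOSE,np.ones((9,9)))
    m=cv2.morphologyEx(m,cv2.MORPH_OPEN,np.ones((21,21)))
    cn=max(cv2.findContours(m,0,1)[0],key=cv2.contourArea)[:,0].astype(float)
    w=np.array([ray(q,u,v,.075)[:2] for u,v in cn],np.float32); print(n,'roof rect',cv2.minAreaRect(w))
    # shaft: points above roof
    m=(z>.09)&(z<.115)&(abs(X-.62)<.05)&(abs(Y+.04)<.06)
    print('shaft pts',m.sum(),np.nanmean(P[m],0),np.nanmax(z[m]), np.argwhere(m).mean(0)[::-1])
    # knob
    box=(X>.46)&(X<.54)&(Y<-.18)&(Y>-.27)&(z>.008)
    d=(f.max(-1)<110)&box; 
    top=box&(z>.034)
    print('knob top',top.sum(),cv2.minAreaRect(P[top][:,:2].astype(np.float32)),np.nanmean(P[top],0))
    k,l,st,ce=cv2.connectedComponentsWithStats(box.astype(np.uint8)); 
    wh=top&(f.min(-1)>110); v,u=np.nonzero(wh)
    w=np.array([ray(q,a,b,.04)[:2] for a,b in zip(u,v)]); print('white',len(w),w.mean(0),cv2.minAreaRect(w.astype(np.float32)),u.mean(),v.mean())
    # door
    a=.5*0+1
    m=(z>.058)&(z<.073)&(X>.4)&(X<.545)&(Y>-.03)&(Y<.12)
    pts=P[m][:,:2]; print('door',m.sum(),cv2.minAreaRect(pts.astype(np.float32)),cv2.fitLine(pts.astype(np.float32),cv2.DIST_HUBER,0,.01,.01).ravel(), z[m].mean())
# manual corners top
for u,v in((45,52),(367,58),(362,295),(42,287)): print('corner',ray(c,u/4+260,v/4+160,.075).round(4))
for u,v in((55,291),(178,428)): print('door top',ray(c,u/4+260,v/4+160,.068).round(4))
for u,v in((266,147),): print('tip',ray(c,u/4+260,v/4+160,.101).round(4))
for u,v in((217,296),): print('tip side',ray(s,u/5+210,v/5+165,.101).round(4))
for u,v in((195,357),(182,355),(259,354),(220,381),(220,330)): print('collar side',ray(s,u/5+210,v/5+165,.077).round(4))
for u,v in((576,355),(576,388)): print('ptr',ray(c,u/4+260,v/4+160,.04).round(4))
```

```text
top roof rect ((0.6224839687347412, -0.005435317754745483), (0.1399151086807251, 0.18944789469242096), 0.7251453399658203)
shaft pts 30 [ 0.63077835 -0.04086352  0.0997526 ] 0.10745792552699163 [325.63333333 195.66666667]
knob top 167 ((0.504828155040741, -0.2262013554573059), (0.04236838221549988, 0.02194879949092865), 4.283885955810547) [ 0.50466467 -0.22565905  0.04022396]
white 46 [ 0.51660144 -0.22651168] ((0.517681896686554, -0.22745369374752045), (0.02326481230556965, 0.019172631204128265), 33.80490493774414) 403.2826086956522 250.7173913043478
door 153 ((0.5105575323104858, 0.03981326147913933), (0.09962233901023865, 0.008191184140741825), 43.243743896484375) [0.7268001  0.68684906 0.5089725  0.03864585] 0.0674989377871316
side roof rect ((0.6207225918769836, -0.0011146515607833862), (0.19469378888607025, 0.13898827135562897), 89.64212036132812)
shaft pts 48 [ 0.62932064 -0.03822586  0.09789573] 0.10248537470964814 [253.22916667 227.04166667]
knob top 149 ((0.5023207068443298, -0.224848210811615), (0.042639993131160736, 0.023197941482067108), 3.2232308387756348) [ 0.50286741 
[... 191 characters left out ...]
.73684210526315
door 303 ((0.5085936188697815, 0.041580136865377426), (0.10185922682285309, 0.00957520678639412), 43.61970138549805) [0.72482926 0.68892854 0.5127299  0.0474125 ] 0.06568305975612075
corner [0.688 0.087 0.075]
corner [ 0.6887 -0.1011  0.075 ]
corner [ 0.5484 -0.1     0.075 ]
corner [0.5489 0.0836 0.075 ]
door top [0.5479 0.0767 0.068 ]
door top [0.4703 0.0036 0.068 ]
tip [ 0.628  -0.0429  0.101 ]
tip side [ 0.6286 -0.0423  0.101 ]
collar side [ 0.6384 -0.037   0.077 ]
collar side [ 0.643  -0.0386  0.077 ]
collar side [ 0.6155 -0.0359  0.077 ]
collar side [ 0.6301 -0.0236  0.077 ]
collar side [ 0.6288 -0.0502  0.077 ]
ptr [ 0.5213 -0.2282  0.04  ]
ptr [ 0.5018 -0.2281  0.04  ]
```

```bash
cat >> h.py <<'E'
def rel(p,yaw=None,ref=None):
    """shift (cm) and turn (5 deg units) in the tool axes to reach TCP p, tool pointing down, tool y at heading 90deg+yaw"""
    s=get_state(); A=R.from_quat(s['eef_rot']); P=s['position']
    if ref is not None: P,A=ref
    sh=A.inv().apply(np.array(p)-P)*100
    a=np.radians(yaw); B=R.from_matrix(np.array([[-np.cos(a),-np.sin(a),0],[-np.sin(a),np.cos(a),0],[0,0,-1]]).T.T)
    rv=np.degrees((A.inv()*B).as_rotvec())/5
    return sh.round(2).tolist(),rv.round(2).tolist()
E
sed -i 's/B=R.from_matrix.*/B=R.from_matrix(np.array([[-np.cos(a),-np.sin(a),0],[-np.sin(a),np.cos(a),0],[0,0,-1]]))/' h.py
python3 - <<'E'
from h import *
for p in((.44,.07,.2),(.44,.06,.11)): print(rel(p,0))
E
```

```text
([-41.23, -48.1, 10.39], [-0.01, -0.0, -2.64])
([-41.46, -49.07, 19.39], [-0.01, -0.0, -2.64])
```

Emit:
move_arm:
  series:
    - [[1,-5,-5,0,0,0,0],[1,-13,-15,5,0,0,-1],[1,-22,-25,10,0,0,-2],[1,-32,-37,10.4,0,0,-2.64],[1,-41.2,-48.1,10.4,0,0,-2.64],[1,-41.2,-48.1,10.4,0,0,-2.64],[1,-41.2,-48.1,10.4,0,0,-2.64],[1,-41.2,-48.1,10.4,0,0,-2.64],[1,-41.2,-48.1,10.4,0,0,-2.64],[1,-41.2,-48.1,10.4,0,0,-2.64],[1,-41.2,-48.1,10.4,0,0,-2.64],[1,-41.2,-48.1,10.4,0,0,-2.64],[1,-41.2,-48.1,10.4,0,0,-2.64],[1,-41.2,-48.1,10.4,0,0,-2.64],[1,-41.3,-48.4,13,0,0,-2.64],[1,-41.4,-48.8,16,0,0,-2.64],[1,-41.5,-49.1,19.4,0,0,-2.64],[1,-41.5,-49.1,19.4,0,0,-2.64]]

```text
clock: 2.1
position: [0.4373, 0.0596, 0.1069]
eef_rot: [0.0, 1.0, -0.001, -0.004]
wrist_force: [-1.3, -0.5, 0.4]
finger_gap: 0.0003
grip_force: 0.0
```

Emit:
move_arm:
  series:
    - [[1,-1.5,-1.3,0,0,0,0],[1,-3,-2.5,0,0,0,0],[1,-4,-3.4,0,0,0,0],[1,-5.1,-4.3,0,0,0,0],[1,-6,-4.8,0,0,0,0],[1,-7,-5.3,0,0,0,0],[1,-7.7,-5.5,0,0,0,0],[1,-8.3,-5.7,0,0,0,0],[1,-8.7,-5.9,0,0,0,0],[1,-9,-6,0,0,0,0],[1,-9.2,-6,0,0,0,0],[1,-9.2,-6,0,0,0,0]]

```text
clock: 3.3
position: [0.5326, 0.0003, 0.1097]
eef_rot: [-0.0, 1.0, 0.0, 0.0]
wrist_force: [-0.1, -0.0, -0.2]
finger_gap: 0.0002
grip_force: 0.4
```

Emit:
move_arm:
  series:
    - [[1,-0.3,0,0,0,0,0],[1,-0.5,0,0,0,0,0],[1,-0.5,0,0,0,0,0]]

```text
clock: 3.6
position: [0.5334, -0.0001, 0.1092]
eef_rot: [0.0, 1.0, 0.001, -0.005]
wrist_force: [-11.3, 1.4, 8.7]
finger_gap: 0.0001
grip_force: 5.4
```

Emit:
move_arm:
  series:
    - [[1,1,0,0,0,0,0],[1,4,0,0,0,0,0],[1,4,-2,-4,0,0,0],[0.5,4,-6,-8,0,0,0],[0,3.5,-10,-8,0,0,-0.8],[0,3.4,-14,-8,0,0,-0.8],[0,3.4,-18,-8,0,0,-0.8],[0,3.4,-22.6,-8,0,0,-0.8],[0,3.4,-22.6,-6,0,0,-0.8],[0,3.4,-22.6,-6,0,0,-0.8],[0,3.4,-22.6,-6,0,0,-0.8],[0,3.4,-22.6,-6,0,0,-0.8]]

```text
clock: 4.8
position: [0.5041, -0.225, 0.1705]
eef_rot: [-0.036, 0.999, 0.0, 0.001]
wrist_force: [0.7, 0.7, 0.2]
finger_gap: 0.0851
grip_force: 0.0
```

Run:
```python
from h import *
c=cap('top');s=cap('side')
a=cv2.resize(c['frame'][160:280,260:425],None,fx=4,fy=4,interpolation=cv2.INTER_CUBIC)
b=cv2.resize(s['frame'][140:320,210:360],None,fx=3,fy=3,interpolation=cv2.INTER_CUBIC)
b=cv2.copyMakeBorder(b[:480],0,0,0,0,0)
cv2.imwrite('pics/c.png',np.hstack([a[:,:330],b])[...,::-1])
st=get_state(); print(st['position'],st['eef_rot'],st['finger_gap'],rel((.5035,-.2255,.088),4))
```

```text
[ 0.50406536 -0.22511343  0.17055384] [-3.57895522e-02  9.99359064e-01  3.05741865e-05  7.53851527e-04] 0.08552514966046565 ([0.07, -0.03, 8.26], [0.0, 0.02, 0.02])
```

View pics/c.png

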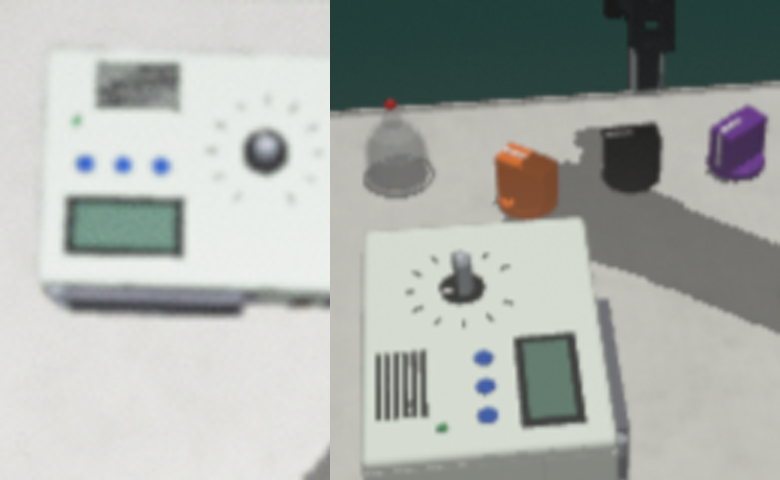

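The door is shut: in the left crop it lies flat along the front at (150,300). The open gripper is above the black knob, with its fingers at (650,60) and the knob at (632,155) in the right crop. I'll descend and grip.

Emit:
move_arm:
  series:
    - [[0,0,0,3,0,0,0],[0,0,0,6,0,0,0],[0,0,0,8.3,0,0,0],[0,0,0,8.3,0,0,0],[0,0,0,8.3,0,0,0],[0.5,0,0,8.3,0,0,0],[0.8,0,0,8.3,0,0,0],[1,0,0,8.3,0,0,0],[1,0,0,8.3,0,0,0],[1,0,0,8.3,0,0,0],[1,0,0,8.3,0,0,0],[1,0,0,8.3,0,0,0],[1,0,0,8.3,0,0,0]]

```text
clock: 6.2
position: [0.5039, -0.2264, 0.0875]
eef_rot: [-0.035, 0.999, -0.0, 0.001]
wrist_force: [-0.6, 0.0, 5.4]
finger_gap: 0.0209
grip_force: 59.6
```

Emit:
move_arm:
  series:
    - [[1,0,0,-2,0,0,0],[1,0,0,-6,0,0,0],[1,0,0,-10,0,0,0],[1,0,0,-15,0,0,0],[1,-3,4,-15,0,0,0],[1,-6,8,-15,0,0,0],[1,-9,12,-15,0,0,0],[1,-11,16,-15,0,0,0.2],[1,-11.3,19.3,-15,0,0,0.2],[1,-11.3,19.3,-15,0,0,0.2],[1,-11.3,19.3,-15,0,0,0.2],[1,-11.3,19.3,-15,0,0,0.2]]

```text
clock: 7.4
position: [0.6021, -0.0274, 0.2366]
eef_rot: [-0.025, 1.0, -0.0, -0.0]
wrist_force: [0.2, -0.1, -0.1]
finger_gap: 0.0211
grip_force: 58.9
```

Run:
```python
from h import *
st=get_state(); print(st['position'],st['eef_rot'],st['finger_gap'],st['wrist_force'])
s=cap('side')
g=cv2.imread('pics/side0.png'); 
print(g[230:243,242:264].max(-1))
b=cv2.resize(s['frame'][90:270,190:310],None,fx=5,fy=5,interpolation=cv2.INTER_CUBIC)[:600,:]
b=cv2.resize(s['frame'][130:260,190:310],None,fx=4.5,fy=4.5,interpolation=cv2.INTER_CUBIC)
cv2.imwrite('pics/d.png',b[...,::-1])
p=st['position']
for q in (p-[0,0,.0875],p-[0,0,.0475],np.array([.6297,-.041,.101])): print(proj(s,q), (proj(s,q)-[190,130])*4.5)
```

```text
[ 0.60207837 -0.02744606  0.23662715] [-2.49364939e-02  9.99688847e-01 -4.81657754e-04 -3.85639702e-04] 0.02111645956104291 [ 0.23852976 -0.05522752 -0.05335443]
[[213 213 213 213 213 213 212 208 190 118  92  99 102 100 105 149 195 209
  212 213 213 213]
 [212 213 213 213 213 211 204 176 148  97  85  97 101 100  99 111 145 178
  202 211 213 213]
 [213 213 213 213 211 189 156 115  84  71  80  96 101 100  98  85  85 118
  153 199 212 213]
 [213 213 213 212 203 149  94  70  63  66  78  96 101 101  97  82  68  70
  102 187 211 213]
 [213 213 213 208 168 103  68  62  61  64  75  95 102 101  99  85  68  62
   79 155 202 213]
 [213 213 213 207 138  84  81  82  76  66  73  95 101 101  98  86  70  63
   70 121 194 212]
 [212 213 213 206 141 114 152 160 128  82  70  94 101 101  97  81  67  62
   75 141 199 212]
 [213 213 213 209 174 134 139 138 111  74  67  92  99  99  88  72  64  63
   88 176 207 213]
 [213 213 213 212 199 135  89  77  70  63  62  78  82  80  73  65  63  73
  120 193 211 213]
 [213 213 212 213 208 161 108  75  65  62  62  65  66  64  65  70  84 116
  172 205 213 214]
 [213 213 213 213 212 198 176 129  97  86  78  77  83  86  96 117 161 182
  204 212 213 213]
 [212 213 213 213 213 212 208 188 177 171 150 146 166 173 177 183 203 210
  213 214 213 213]
 [211 213 213 213 213 213 213 211 210 208 199 196 206 210 210 210 213 213
  213 213 214 213]]
[267.56133545 207.86236305] [349.02600953 350.38063374]
[266.34792528 189.20261493] [343.56566374 266.41176717]
[252.81816783 224.72148869] [282.68175526 426.24669909]
```

View pics/d.png

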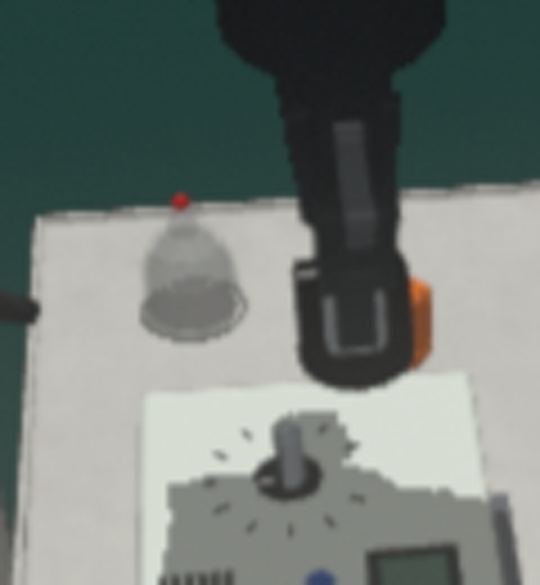

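The side view shows the knob held upright, with its skirt centre at crop (354,350) and its pointer end at (305,268), toward +x. The shaft tip is at (288,425) and the tick is to its left at (265,480). The camera biases on knob and shaft agree, so I'll line up over the shaft.

Run:
```python
from h import *
s=cap('side')
a,b=ray(s,248.4,236.3,.077),ray(s,253.5,235.5,.077); print(a,b,np.degrees(np.arctan2(*(a-b)[[1,0]])))
print(rel((.6295,-.0412,.196),4))
```

```text
[ 0.63949813 -0.03737522  0.077     ] [ 0.63029415 -0.03838862  0.077     ] 6.283229457814319
([-2.66, -1.47, 4.09], [-0.01, -0.0, -0.24])
```

Emit:
move_arm:
  series:
    - [[1,-1.3,-0.7,0,0,0,-0.2],[1,-2.7,-1.5,0,0,0,-0.4],[1,-2.7,-1.5,2,0,0,-0.4],[1,-2.7,-1.5,4,0,0,-0.4],[1,-2.7,-1.5,4,0,0,-0.4],[1,-2.7,-1.5,4,0,0,-0.4],[1,-2.7,-1.5,4,0,0,-0.4]]

```text
clock: 8.2
position: [0.631, -0.04, 0.1982]
eef_rot: [-0.043, 0.999, -0.0, 0.001]
wrist_force: [0.3, 0.7, -1.2]
finger_gap: 0.0204
grip_force: 58.9
```

Run:
```python
from h import *
st=get_state(); print(st['position'],st['eef_rot'],st['finger_gap'],st['wrist_force'])
s=cap('side'); t=cap('top')
b=cv2.resize(s['frame'][170:250,210:300],None,fx=6,fy=6,interpolation=cv2.INTER_CUBIC)
cv2.imwrite('pics/e.png',b[...,::-1])
print(rel((.6295,-.0412,.182),4.5))
```

```text
[ 0.63096413 -0.03995249  0.19815368] [-4.30491632e-02  9.99072399e-01 -7.20532144e-05  1.05208795e-03] 0.020425397506119065 [ 0.2530409   0.70054128 -1.21890779]
([0.17, -0.15, 1.62], [0.0, 0.03, 0.09])
```

View pics/e.png

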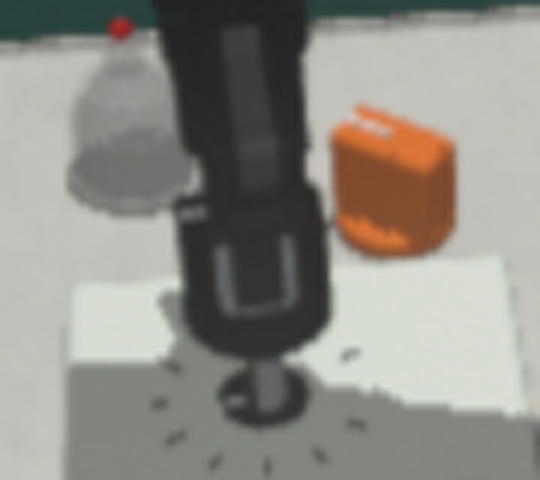

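The knob is just above the shaft. Its skirt centre is at u≈257 against about 262 expected from the shaft and collar, so it is about 1 mm too far +x, which agrees with the measured TCP error. I'll correct and go down gently.

Emit:
move_arm:
  series:
    - [[1,0.15,-0.12,0,0,0,0],[1,0.15,-0.12,0,0,0,0],[1,0.15,-0.12,0.4,0,0,0],[1,0.15,-0.12,0.8,0,0,0],[1,0.15,-0.12,1.2,0,0,0],[1,0.15,-0.12,1.6,0,0,0],[1,0.15,-0.12,1.6,0,0,0]]

```text
clock: 9.0
position: [0.6308, -0.0404, 0.1807]
eef_rot: [-0.044, 0.999, -0.0, 0.002]
wrist_force: [6.0, 0.5, -3.7]
finger_gap: 0.0206
grip_force: 58.8
```

Emit:
move_arm:
  series:
    - [[1,-0.1,0,0,0,0,0],[1,-0.1,0,0.3,0,0,0],[1,-0.1,0,0.6,0,0,0],[1,-0.1,0,0.9,0,0,0],[1,-0.1,0,1.1,0,0,0],[1,-0.1,0,1.1,0,0,0],[1,-0.1,0,1.1,0,0,0]]

```text
clock: 9.7
position: [0.6312, -0.0404, 0.1702]
eef_rot: [-0.044, 0.999, -0.0, 0.002]
wrist_force: [6.7, 0.9, 0.6]
finger_gap: 0.0208
grip_force: 59.3
```

Emit:
move_arm:
  series:
    - [[1,-0.05,0,0.2,0,0,0],[1,-0.05,0,0.4,0,0,0],[1,-0.05,0,0.5,0,0,0],[1,-0.05,0,0.5,0,0,0],[1,-0.05,0,0.5,0,0,0]]

```text
clock: 10.2
position: [0.6314, -0.0404, 0.1658]
eef_rot: [-0.043, 0.999, 0.0, 0.001]
wrist_force: [4.2, 0.2, 5.5]
finger_gap: 0.0207
grip_force: 59.7
```

Emit:
move_arm:
  series:
    - [[1,-0.05,0,0.1,0,0,0],[1,-0.05,0,0.2,0,0,0],[1,-0.05,0,0.3,0,0,0],[1,-0.05,0,0.3,0,0,0],[1,-0.05,0,0.3,0,0,0]]

```text
clock: 10.7
position: [0.6316, -0.0405, 0.1642]
eef_rot: [-0.043, 0.999, 0.001, 0.001]
wrist_force: [0.6, 0.6, 14.0]
finger_gap: 0.0213
grip_force: 61.2
```

Emit:
move_arm:
  series:
    - [[1,0,0,0.05,0,0,0],[1,0,0,0.05,0,0,0],[1,0,0,0.05,0,0,0],[1,0,0,0.05,0,0,0],[1,0,0,0.05,0,0,0]]

```text
clock: 11.2
position: [0.6316, -0.0406, 0.1642]
eef_rot: [-0.043, 0.999, 0.001, 0.001]
wrist_force: [-0.5, 0.5, 16.7]
finger_gap: 0.0207
grip_force: 61.3
```

Run:
```python
from h import *
s=cap('side')
b=cv2.resize(s['frame'][170:330,205:365],None,fx=3.7,fy=3.7,interpolation=cv2.INTER_CUBIC)
cv2.imwrite('pics/f.png',b[...,::-1])
for z in(.077,.117): 
    q=proj(s,np.array([.6305,-.0405,z])); print(z,(q+.5-[205,170])*3.7)
q=proj(s,np.array([.6305,-.0405+.022,.077]));print('skirt near bottom',(q+.5-[205,170])*3.7)
```

```text
0.077 [180.67674756 241.26658488]
0.117 [174.71836059 180.26170536]
skirt near bottom [182.79467587 272.70304596]
```

View pics/f.png

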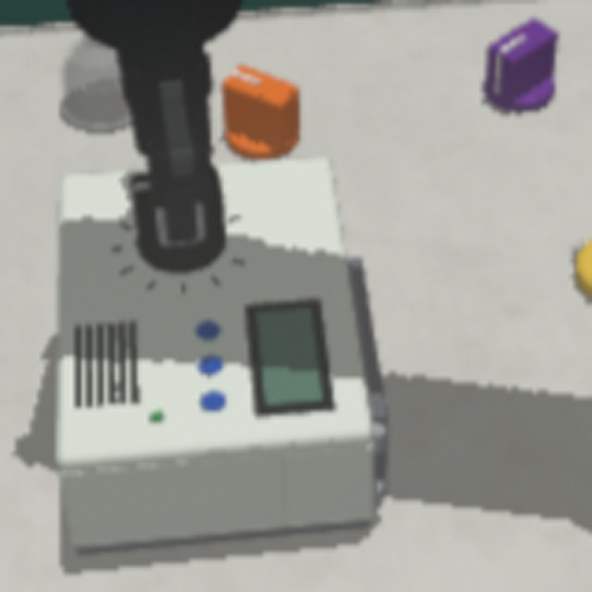

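The knob is seated on the roof: its skirt bottom is at (181,271), and I predicted (183,273) for fully pressed in. Its pointer end at (140,180) faces the tick side, the door at (368,330) is flat and shut, and the press is steady at about 17 N.

```bash
python3 -c "
from h import *
print(order.close_job())"
```

```text
the job is handed in; nothing more can be done
None
```

The job is handed in, with no verdict returned: the battery door looks shut in the last picture, and the arm is still pressing the knob fully home on the D-shaft, pointer toward the flat, at about 17 N.

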